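Set up a pH reading: stir bar into the dish, then hold the electrode slanted in it

TASK

Set up a pH reading: lower the white round-ended stir bar gently to the bottom of the glass dish on the magnetic stirrer and let go of it. Then draw the blue-headed pH electrode straight up out of the storage stand, turn it to a slant of about 45 degrees and hold it, bulb end down, with the bulb over the middle of the dish and about 20 mm below its rim, touching neither the glass nor the bar. Finish while still holding it there, motionless; leave the dish and everything else where it stands.

Things in the scene. Friction and masses are not known exactly. Their poses are not given: they have to be found in the camera images.
- stir_bar: smooth white stir bar with round ends, 42 mm long, 20 mm thick, about 35 g, lying on the bench in front of the robot. Origin at its centre (10 mm above what it lies on), x along its length; its y and z may point anywhere about its length.
- dish: round straight-sided clear glass crystallising dish with a greenish rim, standing loose on the stirrer's round white plate: 115 mm outside diameter, 63 mm high, wall 3 mm (about 108 mm clear inside), bottom 4 mm thick. About 0.28 kg. Origin at the centre of its underside, z up.
- dish_rim (a point): centre of the dish's mouth, level with the top of its rim (63 mm above the dish's underside).
- stirrer: cream magnetic stirrer, fixed, 200 mm deep (x), 155 mm wide (y), housing top 55 mm above the bench; its white round plate, 135 mm across, is 61 mm above the bench. Black knob on its front (-x). Origin on the bench under the housing's middle; plate centre 15 mm along +x. Stands left or right of the bench's middle, the probe stand on the other side.
- probe_stand: fixed steel storage stand, 100 mm deep (x), 250 mm wide (y), with three upright clear tubes along its y axis at -75, 0 and +75 mm; tube rims 128 mm above the bench, 26 mm outside, bore about 16 mm. Each holds one probe hanging by its collar on the rim; which tube holds which changes. Origin on the bench under the middle tube.
- ph_electrode: pH electrode, 160 mm long, 70 g, loose in its tube. Pale shaft 12 mm thick, green glass bulb at its tip, collar 27 mm in diameter 118 to 124 mm above the tip, then a blue head 20 mm in diameter up to 153 mm, 16 mm up to 160. Origin at the tip, z from bulb to head. In the stand: upright, tip 10 mm above the bench; drawn up 125 mm it is clear of the tube.
- bulb (a point): centre of the electrode's glass bulb (12 mm across), 6 mm from its tip.
- head (a point): middle of the electrode's blue head, on its axis, 142 mm above the tip: the place to grip it (plain hard plastic).
- oxygen_probe: oxygen probe, the same size as the electrode but with a steel shaft and a black head; stays in the stand. Origin at its tip.
- temperature_probe: temperature probe, the same size, steel shaft and orange head; stays in the stand. Origin at its tip.
- wash_bottle: white wash bottle with blue cap and a bent spout, 68 mm in diameter, 190 mm tall, towards the back; not used. Origin under its middle.
- buffer_red: white bottle with a red cap, 54 mm in diameter, 115 mm tall, towards the back; not used.
- buffer_green: white bottle with a green cap, 54 mm in diameter, 115 mm tall, towards the back; not used.
- sample_bottle: amber bottle with a blue cap, 70 mm in diameter, 150 mm tall, on the right; not used.
- waste_beaker: empty glass beaker, 84 mm across, 110 mm tall, on the left; not used.

How it is judged:
By the outcome, as a careful person would: the job done as asked, in the order asked, and still so for the second after the job is handed in, while the arm keeps its last pose, push and grip.
It also fails if it takes over 54 s, if anything falls off the work surface, if the arm or the gripper's body presses on something with over 40 N, if the wrist force passes 120 N, or if a joint passes its speed limit or range.

ROBOT

A 6-joint arm with a two-finger parallel gripper is mounted at the origin on the work surface. World frame = base frame: x ahead of the robot, y to its left, z up, the work surface at z = 0. Lengths are in mm, angles in rad, forces in N, time in s.
With the tool pointing down it reaches from about 350 to 875 mm from the base axis. Payload 4.2 kg.
Tool frame: the origin (TCP) lies on the mounting face of the last link; the fingertips stand 173 mm ahead of it and the grasp point (between the pads) lies 155 mm ahead of it; z points along the fingers, y is the line along which they close (so a half turn about z gives the same grasp; the last joint's range is limited). The gripper opens to 85 mm and grips with 20 to 120 N. Pads are 22 mm wide; open, the fingers measure 114 mm over their backs; the gripper's body (76 mm by 85 mm) begins 54 mm behind the grasp point. The pads swing forward as they close: fully open they stand 13 mm farther back than shut.
Start: joints at [1.372, 0.385, 0.008, 0, -1.194, -0.259], TCP at [276.201, 560.636, 404.712] pointing down, gripper open.
Joint ranges: [-3.14, 3.14], [-1.21, 2.06], [-1.07, 1.41], [-3.16, 2.05], [-2.99, -0.16], [-3.1, 3.1]. Speed limits (rad/s): [2.79, 2.79, 3.14, 3.14, 3.14, 3.14].

INTERFACE

Orientations are given as a unit quaternion [x, y, z, w].
In Python, from bench import arm gives the robot as it stands. The module is installed in compiled form; this text tells all that it offers.
- The arm moves only by the tool move_arm, never from a script. Its arguments are lists of equal length, an entry for each row: "fingers": the finger opening in mm, from 0 to 85.4; "travel": the shift along the tool's x, y, z in mm, a list of three; "dr": the turn, a rotation vector about the tool's x, y, z in rad, a list of three. A call has 1 to 10 rows; each row is the pose to reach, as a shift and turn from the pose commanded when the call began, along the tool's axes at that moment; what a row does not reach only later rows make up. A row lasts 1/10 s, in which the tool goes at most 50 mm and 8.59 degrees, less where a joint would pass 70% of its speed; a pose out of reach is approached as far as the arm can. A call with a gripper value outside its range is refused whole. The fingers move at their own pace and stop on an object; the grip force is fixed at half the most. Time passes only in rows, so rows that repeat a pose let the fingers close. It gives the time, the measured TCP pose, the force, the opening and the grip force at its end, in the units of the state.
- arm.read_state(): the state, without advancing time (a new reading comes with each control period).
- arm.get_image(name): name is "scene" or "top" or "wrist"; returns the picture (420x560x3 uint8, red, green, blue); there is no depth.
- arm.camera_model(name): a dict with "intrinsics" (3x3 intrinsics, pixels), "k1" (the pictures are not rectified: a ray, as slopes to the right and down, at radius r is drawn at 1 + k1 r^2 times it, then the intrinsics apply), "pose" (4x4, takes a point from camera to world coordinates). Camera axes: x right, y up, looking along -z (the intrinsics and any distortion apply to the point x, -y, -z); pixel columns grow to the right and rows downward; lengths in mm; the calibration is good to about 2 mm. A picture is of the moment at which its call begins: read the wrist's pose just before it. camera_model takes no time and is no camera call; for the wrist camera it gives the pose at the moment of the call.
- arm.job_done(): hands the job in; it is judged then, once.
The state is a dict: "clock": time; "joints": joint angles; "joint_vel": joint speeds; "joint_efforts": joint torques, N m; "position": TCP position; "ee_rot": TCP orientation; "contact_force": force on the tool from outside, world axes, zero at the start; "wrist_torque": the same for the moment, N m; "gripper_width": finger opening in mm; "grasp_force": force on a finger pad.
Only numpy, scipy, OpenCV 4.12 (cv2) and the standard library are available. Lean on these libraries where they do the work, as an engineer would, in place of code of your own. Each camera call takes 0.05 s, during which the arm holds its last target. There are 200 camera calls.

## Working session

There is one attempt and no reset: what is moved stays moved. The work goes in short steps, Python scripts to look and compute and a tool call to move; the robot and the scene stay as the last step left them, time stands still between calls to the robot, and variables do not carry over. Pictures are saved under pics/ and viewed, at most 13 in all, crops included, and the job is handed in when it is done.

Besides the shell and the picture viewer there is one more tool, called after "Emit:" as a command line: name --argument value ..., lists and objects as JSON in quotes. move_arm: Moves the arm, as the interface text tells. Its arguments: {"type":"object","properties":{"fingers":{"type":"array","items":{"type":"number"}},"travel":{"type":"array","items":{"type":"array","items":{"type":"number"}}},"dr":{"type":"array","items":{"type":"array","items":{"type":"number"}}}},"required":["fingers","travel","dr"]}

```bash
mkdir -p pics; cat > h.py <<'E'
import numpy as np, cv2
from bench import arm
from scipy.spatial.transform import Rotation as R
def snap(n,f):
    m=arm.camera_model(n); im=arm.get_image(n); cv2.imwrite('pics/'+f,im[:,:,::-1]); return im,m
def ray(m,u,v):
    K=np.array(m['intrinsics']);k=m['k1'];P=np.array(m['pose'])
    d=np.linalg.inv(K)@[u,v,1.]; s=d[:2].copy()
    for _ in range(30): s=d[:2]/(1+k*(s@s))
    w=P[:3,:3]@np.array([s[0],-s[1],-1.]); return P[:3,3],w/np.linalg.norm(w)
def onz(m,u,v,z):
    o,w=ray(m,u,v); return o+w*(z-o[2])/w[2]
def proj(m,p):
    P=np.array(m['pose']);K=np.array(m['intrinsics']); c=P[:3,:3].T@(np.array(p,float)-P[:3,3])
    s=np.array([c[0],-c[1]])/-c[2]; s=s*(1+m['k1']*(s@s)); return (K@[s[0],s[1],1])[:2]
def totool(p):  # world vector -> tool axes of measured pose
    s=arm.read_state(); return R.from_quat(s['ee_rot']).inv().apply(p)
E
python3 - <<'E'
from h import *
np.set_printoptions(precision=4,suppress=True)
a,m=snap('scene','s.png');b,m2=snap('top','t.png')
for q in(m,m2):print(q)
print(arm.read_state())
E
```

```text
{'intrinsics': array([[446.2633,   0.    , 280.8662],
       [  0.    , 446.2633, 208.623 ],
       [  0.    ,   0.    ,   1.    ]]), 'k1': 0.03681584400488918, 'pose': array([[  -0.3631,   -0.558 ,    0.7462, 1614.2839],
       [   0.9316,   -0.2024,    0.3019,  409.7932],
       [  -0.0174,    0.8048,    0.5933,  926.7053],
       [   0.    ,    0.    ,    0.    ,    1.    ]])}
{'intrinsics': array([[480.1969,   0.    , 284.4345],
       [  0.    , 480.1969, 202.7277],
       [  0.    ,   0.    ,   1.    ]]), 'k1': -0.10984324207733728, 'pose': array([[   0.1132,    0.9728,   -0.2022,  290.9122],
       [  -0.9936,    0.1121,   -0.0171,  -13.1359],
       [   0.006 ,    0.2028,    0.9792, 1652.4293],
       [   0.    ,    0.    ,    0.    ,    1.    ]])}
{'clock': 0.1, 'joints': array([ 1.3716,  0.3855,  0.0068, -0.0004, -1.194 , -0.2586]), 'joint_vel': array([-0.0011, -0.0038,  0.0013,  0.001 ,  0.0004, -0.0029]), 'joint_efforts': array([ -0.0002, -39.332 ,  18.8927,   4.1979,  -0.0026,   0.    ]), 'position': array([276.1167, 560.5035, 403.7435]), 'ee_rot': array([ 0.9739, -0.227 , -0.0002,  0.001 ]), 'contact_force': array([-0.7876,  0.5304,  1.1768]), 'wrist_torque': array([ 0.0072, -0.0516,  0.0093]), 'grasp_force': 0.0, 'gripper_width': 85.48501724999856}
```

View pics/t.png

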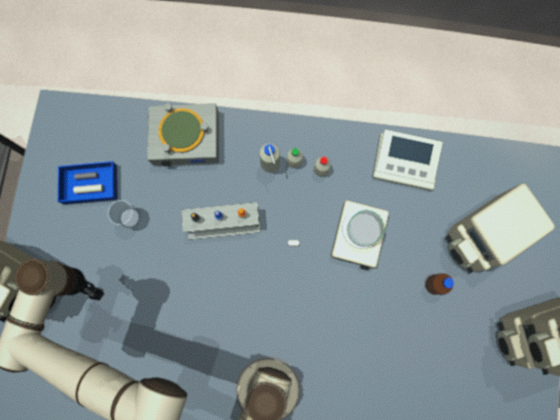

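View pics/s.png

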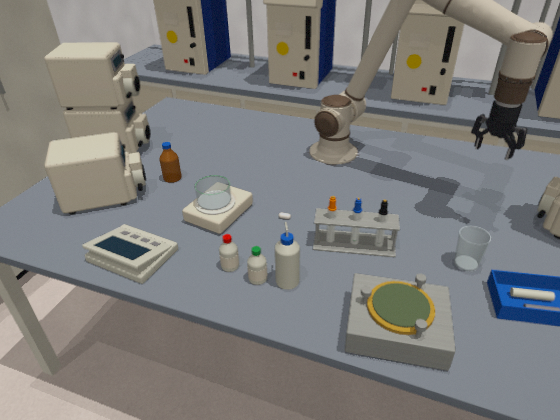

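The top view shows the bar at (293,243), the blue head in the middle tube at (218,215), and the dish at (364,229) on the stirrer. The scene view shows the bar at (285,216), the blue head at (358,205) and the dish at (212,195). Next I'll measure them.

```bash
python3 - <<'E'
from h import *
np.set_printoptions(precision=1,suppress=True)
def blob(im,box,f):
    x0,y0,x1,y1=box; c=im[y0:y1,x0:x1].astype(int); mk=f(c[...,0],c[...,1],c[...,2]).astype(np.uint8)
    n,l,s,ce=cv2.connectedComponentsWithStats(mk); i=1+np.argmax(s[1:,4]); ys,xs=np.nonzero(l==i)
    return np.c_[xs+x0,ys+y0].astype(float)
def near(m1,p,m2,q):
    o,d=ray(m1,*p);o2,d2=ray(m2,*q);A=np.c_[d,-d2];t=np.linalg.lstsq(A,o2-o,rcond=None)[0]
    a,b=o+d*t[0],o2+d2*t[1];return (a+b)/2,np.linalg.norm(a-b)
S=cv2.imread('pics/s.png')[:,:,::-1];T=cv2.imread('pics/t.png')[:,:,::-1]
ms,mt=arm.camera_model('scene'),arm.camera_model('top')
w=lambda r,g,b:(r>175)&(b>165)
bt=blob(T,(280,232,308,253),w);bs=blob(S,(272,208,296,224),w)
for nme,B,m in(('top',bt,mt),('scene',bs,ms)):
    W=np.array([onz(m,*p,10)[:2] for p in B]);c=W.mean(0);u,s,v=np.linalg.svd(W-c);pr=(W-c)@v.T
    print(nme,'bar',len(B),c,'axis',v[0],np.ptp(pr,axis=0))
bl=lambda r,g,b:(b>r+50)&(b>g+30)
ht=blob(T,(208,205,232,225),bl);hs=blob(S,(345,190,372,217),bl)
print('head',len(ht),len(hs),ht.mean(0),hs.mean(0),near(mt,ht.mean(0),ms,hs.mean(0)),onz(mt,*ht.mean(0),160),onz(ms,*hs.mean(0),152))
og=lambda r,g,b:(r>b+70)&(r>g+30)
ot=blob(T,(230,200,256,225),og);os_=blob(S,(322,190,345,217),og)
print('orange',ot.mean(0),near(mt,ot.mean(0),ms,os_.mean(0)),onz(mt,*ot.mean(0),160))
bk=lambda r,g,b:(r+g+b<130)
kt=blob(T,(186,206,206,226),bk);ks=blob(S,(375,197,392,217),bk)
print('black',kt.mean(0),near(mt,kt.mean(0),ms,ks.mean(0)),onz(mt,*kt.mean(0),160))
c=cv2.resize(T[190:275,320:400],(560,595),interpolation=cv2.INTER_CUBIC);cv2.imwrite('pics/tc.png',c[:,:,::-1])
E
```

```text
top bar 52 [496.3 -29.6] axis [ 0.1 -1. ] [34.6 14.5]
scene bar 38 [488.  -34.2] axis [-0.  1.] [37.9 20.3]
head 50 93 [217.8 215. ] [357.5 206. ] (array([538.4, 220.1, 142.9]), np.float64(0.6329977427852922)) [535.5 217.8 160. ] [551.1 222.1 152. ]
orange [241.3 212.2] (array([555.6, 146.8, 145.6]), np.float64(0.571999153264834)) [553.1 145.  160. ]
black [196.3 217.1] (array([523.3, 290.7, 141.3]), np.float64(4.675619846961643)) [520.9 284.7 160. ]
```

View pics/tc.png

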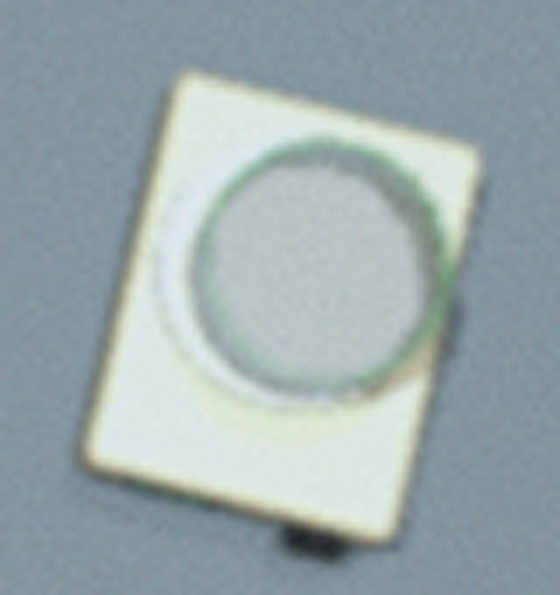

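The crop shows the green dish rim centred near crop (323,267), i.e. image (366.1,228.1), and the plate offset behind it. Next I'll go to a hover above the bar.

```bash
cat >> h.py <<'E'
def down(ydir): # tool pointing down, y axis along ydir (world xy)
    y=np.array([*ydir,0.]);y/=np.linalg.norm(y);z=np.array([0,0,-1.]);return R.from_matrix(np.c_[np.cross(y,z),y,z])
def go(p,Rt):
    s=arm.read_state();r0=R.from_quat(s['ee_rot'])
    t=r0.inv().apply(np.array(p)-s['position']);d=(r0.inv()*Rt).as_rotvec()
    print('travel',np.round(t,1),'dr',np.round(d,4),'rows',np.linalg.norm(t)/50,np.degrees(np.linalg.norm(d))/8.59)
E
python3 - <<'E'
from h import *
mt=arm.camera_model('top');print(onz(mt,366.1,228.1,124))
print(onz(mt,320+192/7,190+267/7,124),onz(mt,320+455/7,190+267/7,124),onz(mt,320+323/7,190+137/7,124),onz(mt,320+323/7,190+397/7,124))
for u,v in((190,72),(480,150),(395,540),(85,460)):print(onz(mt,320+u/7,190+v/7,55))
go([492,-32,350],down([-1,-.06]))
E
```

```text
[ 553.54559345 -257.94256943  124.        ]
[ 546.59573694 -197.71986048  124.        ] [ 560.30482391 -319.22993902  124.        ] [ 614.34423172 -253.2043832   124.        ] [ 493.38959376 -262.99721936  124.        ]
[ 653.67880638 -196.69301011   55.        ]
[ 631.28338982 -341.11078986   55.        ]
[ 438.22659459 -314.248217     55.        ]
[ 459.8439287  -163.51551844   55.        ]
travel [455.6 435.9  54.6] dr [ 0.0017 -0.0011  1.0529] rows 12.657871996706588 7.023080532906522
```

Emit:
move_arm --fingers '[85,85,85,85,85,85,85,85,85,85]' --travel '[[456,436,55],[456,436,55],[456,436,55],[456,436,55],[456,436,55],[456,436,55],[456,436,55],[456,436,55],[456,436,55],[456,436,55]]' --dr '[[0,0,1.053],[0,0,1.053],[0,0,1.053],[0,0,1.053],[0,0,1.053],[0,0,1.053],[0,0,1.053],[0,0,1.053],[0,0,1.053],[0,0,1.053]]'

```text
clock: 1.1
position: [447.0, 90.7, 361.1]
ee_rot: [0.728, -0.685, -0.0, -0.0]
contact_force: [1.6, 0.7, 0.0]
gripper_width: 84.8
grasp_force: 0.0
```

```bash
python3 - <<'E'
from h import *
go([492,-32,350],down([-1,-.06]))
E
```

```text
travel [125.2 -37.5  11.1] dr [-0.0001  0.0001  0.0006] rows 2.623493848841589 0.003884635942984476
```

Emit:
move_arm --fingers '[50,50,50,50]' --travel '[[125,-37,11],[125,-37,11],[125,-37,11],[125,-37,11]]' --dr '[[0,0,0],[0,0,0],[0,0,0],[0,0,0]]'

```text
clock: 1.5
position: [491.9, -32.8, 349.2]
ee_rot: [0.726, -0.688, -0.001, 0.001]
contact_force: [-0.6, -1.0, -0.1]
gripper_width: 50.3
grasp_force: 0.0
```

```bash
python3 - <<'E'
from h import *
np.set_printoptions(precision=2,suppress=True)
im,m=snap('wrist','w1.png');import pickle;pickle.dump(m,open('w1.pkl','wb'));print(m,arm.read_state()['position'])
E
```

```text
{'intrinsics': array([[356.08,   0.  , 278.86],
       [  0.  , 356.08, 207.04],
       [  0.  ,   0.  ,   1.  ]]), 'k1': -0.017357329347821554, 'pose': array([[  -1.  ,    0.05,    0.02,  494.93],
       [  -0.05,   -0.96,   -0.28, -103.6 ],
       [   0.  ,   -0.28,    0.96,  317.86],
       [   0.  ,    0.  ,    0.  ,    1.  ]])} [491.54 -31.46 349.46]
```

View pics/w1.png

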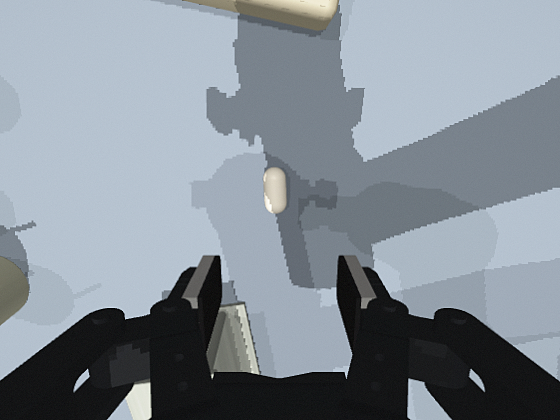

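The wrist view shows the bar upright in the picture at (275,190), from (274,167) to (276,213).

```bash
python3 - <<'E'
from h import *
import pickle
np.set_printoptions(precision=2,suppress=True)
m=pickle.load(open('w1.pkl','rb'));I=cv2.imread('pics/w1.png')[:,:,::-1].astype(int)
c=I[155:225,255:300];mk=((c[...,0]>=c[...,2]-2)&(c[...,0]>150)).astype(np.uint8)
n,l,s,ce=cv2.connectedComponentsWithStats(mk);i=1+np.argmax(s[1:,4]);ys,xs=np.nonzero(l==i);print(s[i])
W=np.array([onz(m,x+255,y+155,10)[:2] for x,y in zip(xs,ys)]);cc=W.mean(0);v=np.linalg.svd(W-cc)[2];pr=(W-cc)@v.T
mid=cc+((pr.max(0)+pr.min(0))/2)@v
print(cc,mid,v[0],np.ptp(pr,axis=0))
go([mid[0],mid[1],260],down([-abs(v[0][1]),np.sign(v[0][1])*v[0][0]]))
E
```

```text
[  8  13  23  45 896]
[494.39 -29.86] [494.33 -29.53] [-0.09  1.  ] [40.41 19.33]
travel [-1.8 -3.  89.5] dr [ 0.   -0.   -0.04] rows 1.7904825402815439 0.2604984455368268
```

Emit:
move_arm --fingers '[44,44,44,44,44,44,44,44]' --travel '[[-2,-3,40],[-2,-3,80],[-2,-3,120],[-2,-3,140],[-2,-3,155],[-2,-3,166],[-2,-3,172],[-2,-3,172]]' --dr '[[0,0,-0.04],[0,0,-0.04],[0,0,-0.04],[0,0,-0.04],[0,0,-0.04],[0,0,-0.04],[0,0,-0.04],[0,0,-0.04]]'

```text
clock: 2.35
position: [494.2, -27.2, 178.0]
ee_rot: [0.742, -0.671, -0.0, 0.0]
contact_force: [-0.0, -0.1, 1.0]
gripper_width: 43.6
grasp_force: 0.0
```

Emit:
move_arm --fingers '[12,12,12,12,12,12]' --travel '[[0,0,0],[0,0,0],[0,0,0],[0,0,0],[0,0,0],[0,0,0]]' --dr '[[0,0,0],[0,0,0],[0,0,0],[0,0,0],[0,0,0],[0,0,0]]'

```text
clock: 2.95
position: [494.7, -27.5, 179.3]
ee_rot: [0.742, -0.671, 0.001, -0.001]
contact_force: [-1.5, 1.7, 7.1]
gripper_width: 17.6
grasp_force: 58.9
```

Emit:
move_arm --fingers '[40,40,40,40,40,40]' --travel '[[0,0,0],[0,0,0],[0,0,2],[0,0,4],[0,0,5],[0,0,5]]' --dr '[[0,0,0],[0,0,0],[0,0,0],[0,0,0],[0,0,0],[0,0,0]]'

```text
clock: 3.55
position: [494.2, -27.7, 172.9]
ee_rot: [0.742, -0.671, -0.0, 0.0]
contact_force: [0.5, -0.7, 0.3]
gripper_width: 40.4
grasp_force: 0.0
```

```bash
python3 - <<'E'
from h import *
im,m=snap('wrist','w2.png');s=arm.read_state();print(s['position'],s['contact_force'],s['gripper_width'])
E
```

```text
[494.26678985 -27.68698016 173.06481407] [0.71479125 0.20577312 0.69286233] 39.85893218898679
```

View pics/w2.png

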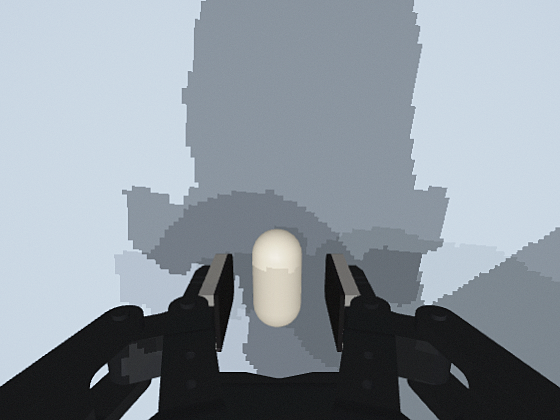

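The bar is between the pads at about (277,278), well centred, so I close again.

Emit:
move_arm --fingers '[30,22,12,12,12,12]' --travel '[[0,0,0],[0,0,0],[0,0,0],[0,0,0],[0,0,0],[0,0,0]]' --dr '[[0,0,0],[0,0,0],[0,0,0],[0,0,0],[0,0,0],[0,0,0]]'

```text
clock: 4.2
position: [494.5, -27.6, 173.8]
ee_rot: [0.742, -0.671, 0.0, -0.0]
contact_force: [-0.8, -0.1, 5.5]
gripper_width: 17.6
grasp_force: 59.9
```

Emit:
move_arm --fingers '[12,12,12,12,12,12,12,12]' --travel '[[0,0,-10],[0,0,-30],[0,0,-60],[0,0,-90],[0,0,-115],[0,0,-130],[0,0,-137],[0,0,-137]]' --dr '[[0,0,0],[0,0,0],[0,0,0],[0,0,0],[0,0,0],[0,0,0],[0,0,0],[0,0,0]]'

```text
clock: 5.0
position: [494.2, -27.6, 311.2]
ee_rot: [0.742, -0.671, 0.0, -0.001]
contact_force: [-0.3, 0.5, -0.1]
gripper_width: 17.2
grasp_force: 58.6
```

```bash
python3 - <<'E'
from h import *
import pickle
im,m=snap('wrist','w3.png');s=arm.read_state();print(s['position'],s['contact_force'],s['gripper_width'],s['grasp_force'])
c=im[220:340,240:315].astype(int);mk=((c[...,0]>=c[...,2]-2)&(c[...,0]>130)).astype(np.uint8)
n,l,st,ce=cv2.connectedComponentsWithStats(mk);print(st[1:],ce[1:])
for z in(310,311):
  pass
P=s['position']
for a in(np.array([0,0,0]),):
  for d in(155,160,163,165,168,173):print(d,proj(m,P-[0,0,d]))
E
```

```text
[493.97546835 -27.69138248 310.15028794] [ 0.74747897 -0.4821037  -0.66266445] 17.90155576883366 58.61699044704437
[[  15    8   49   97 3970]
 [   0   73    7   10   35]
 [  71   73    4   10   26]] [[38.74508816 55.60503778]
 [ 4.28571429 76.14285714]
 [72.57692308 77.15384615]]
155 [278.3817178  291.46760204]
160 [278.4140294  285.21512019]
163 [278.43241    281.65840276]
165 [278.44427117 279.36323593]
168 [278.46150354 276.02874412]
173 [278.48882309 270.74241348]
```

The bar is held firmly in the picture at (279,276). Now I'll go near the dish for a closer look.

```bash
python3 - <<'E'
from h import *
go([553,-225,410],R.from_quat(arm.read_state()['ee_rot']))
E
```

```text
travel [202.2 -39.1 -99.9] dr [0. 0. 0.] rows 4.577534309318262 0.0
```

Emit:
move_arm --fingers '[12,12,12,12,12,12,12,12,12]' --travel '[[10,-2,-10],[40,-8,-30],[80,-16,-50],[120,-24,-70],[160,-32,-85],[185,-36,-95],[198,-38,-100],[202,-39,-100],[202,-39,-100]]' --dr '[[0,0,0],[0,0,0],[0,0,0],[0,0,0],[0,0,0],[0,0,0],[0,0,0],[0,0,0],[0,0,0]]'

```text
clock: 5.95
position: [553.1, -224.7, 409.1]
ee_rot: [0.741, -0.671, -0.001, 0.0]
contact_force: [-1.1, 0.9, -1.2]
gripper_width: 17.7
grasp_force: 58.7
```

```bash
python3 - <<'E'
from h import *
import pickle
im,m=snap('wrist','w4.png');pickle.dump(m,open('w4.pkl','wb'));s=arm.read_state();print(s['position'],s['gripper_width'],m['pose'])
print(proj(m,[553.5,-258,124]))
E
```

```text
[ 553.01644372 -224.13303193  409.18861171] 17.546864612143384 [[-9.95226939e-01  9.28998588e-02  2.98823730e-02  5.59265713e+02]
 [-9.75518108e-02 -9.55364969e-01 -2.78857346e-01 -2.95241718e+02]
 [ 2.64276421e-03 -2.80441423e-01  9.59867503e-01  3.77660373e+02]
 [ 0.00000000e+00  0.00000000e+00  0.00000000e+00  1.00000000e+00]]
[280.866587   157.96975875]
```

View pics/w4.png

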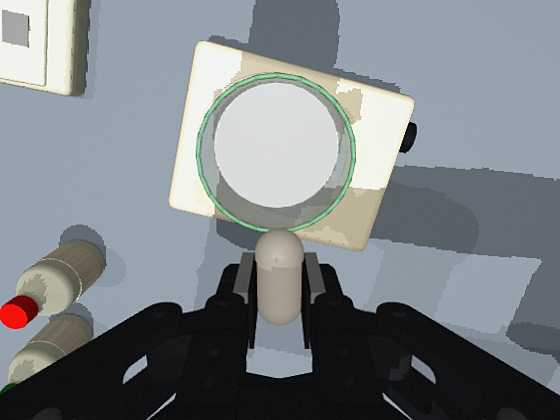

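The wrist view shows the green rim as a ring from (196,150) to (356,150) and rows 71 to 232. The held bar is at its lower edge.

```bash
python3 - <<'E'
from h import *
import pickle
from scipy.optimize import least_squares
m=pickle.load(open('w4.pkl','rb'));I=cv2.imread('pics/w4.png')[:,:,::-1].astype(int)
g=(I[...,1]>I[...,0]+22)&(I[...,1]>I[...,2]+8);g[240:]=0;g[:,:180]=0;g[:,370:]=0
ys,xs=np.nonzero(g);W=np.array([onz(m,x,y,124)[:2] for x,y in zip(xs,ys)])
f=lambda p:np.hypot(*(W-p[:2]).T)-p[2]
r=least_squares(f,[553,-258,56],loss='soft_l1');print(len(W),r.x,np.percentile(f(r.x),[5,95]))
c=r.x[:2];go([c[0],c[1],320],R.from_quat(arm.read_state()['ee_rot']));s=arm.read_state();print(s['position'])
E
```

```text
2172 [ 557.36566305 -258.06777205   55.41457438] [-1.50865601  1.47396955]
travel [34.3 -1.1 89.2] dr [0. 0. 0.] rows 1.9105068179736893 0.0
[ 553.01644372 -224.13303193  409.18861171]
```

Emit:
move_arm --fingers '[12,12,12,12,12,12,12,12,12,12]' --travel '[[15,-1,20],[30,-1,50],[34,-1,80],[34,-1,100],[34,-1,120],[34,-1,138],[34,-1,150],[34,-1,158],[34,-1,163],[34,-1,163]]' --dr '[[0,0,0],[0,0,0],[0,0,0],[0,0,0],[0,0,0],[0,0,0],[0,0,0],[0,0,0],[0,0,0],[0,0,0]]'

```text
clock: 7.0
position: [557.7, -258.2, 247.1]
ee_rot: [0.742, -0.671, -0.0, 0.0]
contact_force: [-0.0, -0.2, -0.5]
gripper_width: 17.8
grasp_force: 58.7
```

Emit:
move_arm --fingers '[12,12,12,12,12,12]' --travel '[[0,0,2],[0,0,4],[0,0,5],[0,0,6],[0,0,6.5],[0,0,6.5]]' --dr '[[0,0,0],[0,0,0],[0,0,0],[0,0,0],[0,0,0],[0,0,0]]'

```text
clock: 7.6
position: [557.7, -258.5, 240.8]
ee_rot: [0.742, -0.671, -0.0, -0.0]
contact_force: [-0.8, 0.3, -0.7]
gripper_width: 18.1
grasp_force: 58.7
```

Emit:
move_arm --fingers '[12,12,12,12]' --travel '[[0,0,0.5],[0,0,1],[0,0,1.5],[0,0,1.5]]' --dr '[[0,0,0],[0,0,0],[0,0,0],[0,0,0]]'

```text
clock: 8.0
position: [557.6, -258.5, 239.2]
ee_rot: [0.742, -0.671, -0.0, 0.0]
contact_force: [-0.6, -0.4, -1.7]
gripper_width: 17.8
grasp_force: 58.7
```

Emit:
move_arm --fingers '[12,12,12,12]' --travel '[[0,0,0.5],[0,0,1],[0,0,1],[0,0,1]]' --dr '[[0,0,0],[0,0,0],[0,0,0],[0,0,0]]'

```text
clock: 8.4
position: [557.7, -258.5, 238.9]
ee_rot: [0.742, -0.671, 0.0, -0.0]
contact_force: [-1.1, 2.1, 6.1]
gripper_width: 17.6
grasp_force: 60.8
```

Contact is at the expected height with a light force. I release and rise.

Emit:
move_arm --fingers '[22,28,34,34,34,34,34,34,34,34]' --travel '[[0,0,0],[0,0,0],[0,0,0],[0,0,0],[0,0,-8],[0,0,-30],[0,0,-65],[0,0,-100],[0,0,-130],[0,0,-150]]' --dr '[[0,0,0],[0,0,0],[0,0,0],[0,0,0],[0,0,0],[0,0,0],[0,0,0],[0,0,0],[0,0,0],[0,0,0]]'

```text
clock: 9.4
position: [557.4, -258.6, 391.5]
ee_rot: [0.742, -0.671, 0.001, -0.001]
contact_force: [1.3, 0.6, -0.6]
gripper_width: 34.1
grasp_force: 0.0
```

```bash
python3 - <<'E'
from h import *
import pickle
im,m=snap('wrist','w5.png');s=arm.read_state();print(s['position'],s['gripper_width'],s['contact_force'],s['joints'])
cr=(523.3-555.6,290.7-146.8);print('stand y',np.array(cr)/np.hypot(*cr))
# tool y along stand x
sx=np.array([cr[1],-cr[0]])
for q in(sx,-sx,np.array(cr),-np.array(cr)): go([538,219,400],down(q))
print(proj(m,[557.5,-258,75]))
E
```

```text
[ 557.95499741 -258.92295815  394.68788224] 34.34158276263272 [ 1.53035213 -0.99097602  2.34313786] [-0.17126683  0.37294205 -0.0367085   0.00213475 -1.15262653  0.27102636]
stand y [-0.21901199  0.97572217]
travel [-477.5  -28.2   -7.1] dr [-0.007   0.0112  3.0214] rows 9.567377371865916 20.15297441348028
travel [-477.5  -28.2   -7.1] dr [-0.0074 -0.0046 -0.1202] rows 9.567377371865916 0.8037462703891468
travel [-477.5  -28.2   -7.1] dr [-0.0093  0.0022  1.4506] rows 9.567377371865916 9.67581126727212
travel [-477.5  -28.2   -7.1] dr [-0.0022 -0.0096 -1.691 ] rows 9.567377371865916 11.279043740659528
[278.73859238 194.08044887]
```

View pics/w5.png

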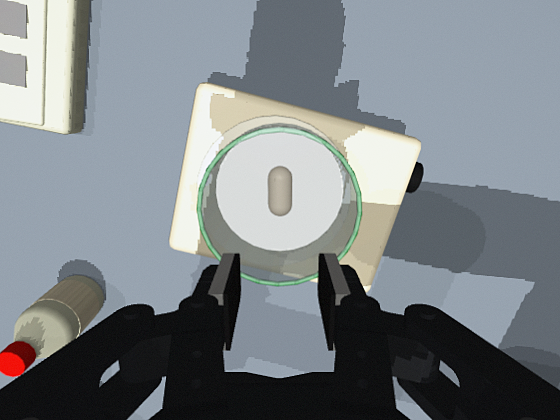

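The picture shows the bar lying free on the dish bottom at (280,191), and the dish undisturbed. Now I'll go over the blue head.

Emit:
move_arm --fingers '[50,50,50,50,50,50,50,50,50,50]' --travel '[[-30,-2,-5],[-80,-5,-7],[-130,-8,-7],[-180,-11,-7],[-230,-14,-7],[-280,-17,-7],[-330,-20,-7],[-380,-23,-7],[-425,-25,-7],[-460,-27,-7]]' --dr '[[0,0,0],[0,0,-0.02],[0,0,-0.04],[0,0,-0.06],[0,0,-0.08],[0,0,-0.1],[0,0,-0.12],[0,0,-0.12],[0,0,-0.12],[0,0,-0.12]]'

```text
clock: 10.45
position: [537.8, 204.3, 395.2]
ee_rot: [0.781, -0.625, -0.0, 0.0]
contact_force: [0.2, -0.8, -0.3]
gripper_width: 49.9
grasp_force: 0.0
```

Emit:
move_arm --fingers '[50,50,50,50]' --travel '[[-12,0,0],[-18,0,0],[-18,0,0],[-18,0,0]]' --dr '[[0,0,0],[0,0,0],[0,0,0],[0,0,0]]'

```text
clock: 10.85
position: [534.7, 218.3, 395.3]
ee_rot: [0.78, -0.626, -0.0, 0.0]
contact_force: [0.3, -0.9, 0.3]
gripper_width: 50.1
grasp_force: 0.0
```

```bash
python3 - <<'E'
from h import *
import pickle
im,m=snap('wrist','w6.png');pickle.dump(m,open('w6.pkl','wb'));s=arm.read_state();print(s['position'],s['gripper_width'],s['contact_force'],s['ee_rot'])
print(proj(m,[538,219,170]),proj(m,[538,219,131]))
E
```

```text
[534.77886822 218.15682478 395.37993873] 49.98015807806661 [-0.37986492 -0.29503188  0.90504362] [ 7.79945584e-01 -6.25847316e-01 -2.43003653e-05  1.49660104e-04]
[271.54951332 230.80142472] [272.61049382 211.21602362]
```

View pics/w6.png

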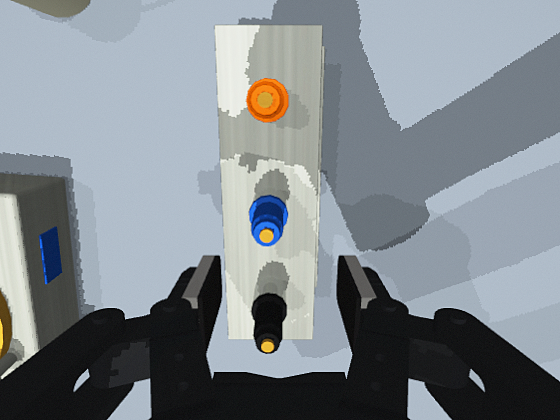

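The wrist view shows the gold top of the blue head at (266,237), its collar around (268,212), orange at (267,100) and black at (267,346).

```bash
python3 - <<'E'
from h import *
import pickle
np.set_printoptions(precision=1,suppress=True)
m=pickle.load(open('w6.pkl','rb'));I=cv2.imread('pics/w6.png')[:,:,::-1].astype(int)
r,g,b=I[...,0],I[...,1],I[...,2]
gm=np.zeros(r.shape,bool);gm[225:250,250:285]=((r>b+40)&(r>150))[225:250,250:285];ys,xs=np.nonzero(gm);print(xs.mean(),ys.mean(),len(xs),onz(m,xs.mean(),ys.mean(),170))
bm=np.zeros(r.shape,bool);bm[185:255,240:300]=((b>r+50)&(b>g+25))[185:255,240:300];ys,xs=np.nonzero(bm)
print(xs.min(),xs.max(),ys.min(),ys.max());w=[(xs[ys==y].min(),xs[ys==y].max()) for y in range(ys.min(),ys.max(),4)];print(w)
i=[(y,xs[ys==y].max()-xs[ys==y].min()+1,(xs[ys==y].max()+xs[ys==y].min())/2) for y in range(ys.min(),ys.max())];y,wd,xc=max(i,key=lambda t:t[1]);print('collar widest',y,wd,xc,onz(m,xc,y,131))
om=np.zeros(r.shape,bool)
for (x,y) in((266,99),(267,346)):print(onz(m,x,y,170))
E
```

```text
265.9793103448276 235.40689655172415 145 [540.6 222.5 170. ]
249 287 195 246
[(np.int64(268), np.int64(270)), (np.int64(257), np.int64(279)), (np.int64(253), np.int64(283)), (np.int64(251), np.int64(285)), (np.int64(249), np.int64(287)), (np.int64(249), np.int64(287)), (np.int64(249), np.int64(286)), (np.int64(252), np.int64(285)), (np.int64(251), np.int64(282)), (np.int64(251), np.int64(282)), (np.int64(253), np.int64(281)), (np.int64(255), np.int64(278)), (np.int64(258), np.int64(275))]
collar widest 211 39 268.0 [541.1 219.5 131. ]
[556.1 148.2 170. ]
[524.4 296.4 170. ]
```

```bash
python3 - <<'E'
from h import *
go([540.5,221,310],R.from_quat(arm.read_state()['ee_rot']))
E
```

```text
travel [-1.5 -6.2 85.4] dr [0. 0. 0.] rows 1.712372498199234 0.0
```

Emit:
move_arm --fingers '[46,46,46,46,46,46,46]' --travel '[[-1.5,-6,5],[-1.5,-6,25],[-1.5,-6,45],[-1.5,-6,65],[-1.5,-6,79],[-1.5,-6,85],[-1.5,-6,85]]' --dr '[[0,0,0],[0,0,0],[0,0,0],[0,0,0],[0,0,0],[0,0,0],[0,0,0]]'

```text
clock: 11.6
position: [540.5, 221.7, 309.3]
ee_rot: [0.78, -0.626, -0.0, 0.001]
contact_force: [0.1, -0.4, -0.1]
gripper_width: 45.8
grasp_force: 0.0
```

Emit:
move_arm --fingers '[36,28,22,12,12,12,12,12]' --travel '[[0,0,0],[0,0,0],[0,0,0],[0,0,0],[0,0,0],[0,0,0],[0,0,0],[0,0,0]]' --dr '[[0,0,0],[0,0,0],[0,0,0],[0,0,0],[0,0,0],[0,0,0],[0,0,0],[0,0,0]]'

```text
clock: 12.4
position: [540.5, 222.4, 311.3]
ee_rot: [0.781, -0.625, 0.0, -0.001]
contact_force: [-1.7, -0.3, 6.2]
gripper_width: 18.5
grasp_force: 58.7
```

Emit:
move_arm --fingers '[12,12,12,12,12,12,12,12,12,12]' --travel '[[0,0,-5],[0,0,-17],[0,0,-34],[0,0,-52],[0,0,-70],[0,0,-90],[0,0,-110],[0,0,-130],[0,0,-148],[0,0,-160]]' --dr '[[0,0,0],[0,0,0],[0,0,0],[0,0,0],[0,0,0],[0,0,0],[0,0,0],[0,0,0],[0,0,0],[0,0,0]]'

```text
clock: 13.4
position: [540.0, 222.1, 472.0]
ee_rot: [0.78, -0.625, 0.0, -0.001]
contact_force: [0.1, -0.0, -0.8]
gripper_width: 18.0
grasp_force: 59.1
```

```bash
python3 - <<'E'
from h import *
im,m=snap('scene','s2.png');w,mw=snap('wrist','w7.png');s=arm.read_state();print(s['position'],s['contact_force'],s['gripper_width'],s['grasp_force'],s['joints'])
p=s['position'];Rt=R.from_quat(s['ee_rot'])
for d in(155,180,294,300):q=p+Rt.apply([0,0,d]);print(d,q,proj(m,q),proj(mw,q))
cv2.imwrite('pics/c2.png',np.hstack([cv2.resize(im[60:260,280:480],(400,400)),cv2.resize(w[100:300,180:380],(400,400))])[:,:,::-1])
E
```

```text
[540.18475978 222.19510003 472.29993522] [ 2.71192778e-01 -1.25325823e-04 -3.65518569e-01] 18.067708297477193 59.07254219055176 [ 6.67416733e-01  2.75272416e-01  1.71326349e-02  2.92211152e-04
 -1.30926038e+00 -4.47367893e-01]
155 [540.62529309 222.48656021 317.30083529] [363.70664135 154.88710779] [277.70082359 290.9366287 ]
180 [540.69634685 222.53356992 292.30098046] [362.86549224 162.84440639] [277.90036156 263.52177044]
294 [541.020352   222.74793418 178.30164244] [359.29575851 196.80702068] [278.36724964 199.4354939 ]
300 [541.0374049  222.75921651 172.30167728] [359.11904491 198.49650551] [278.38169434 197.45411648]
```

View pics/c2.png

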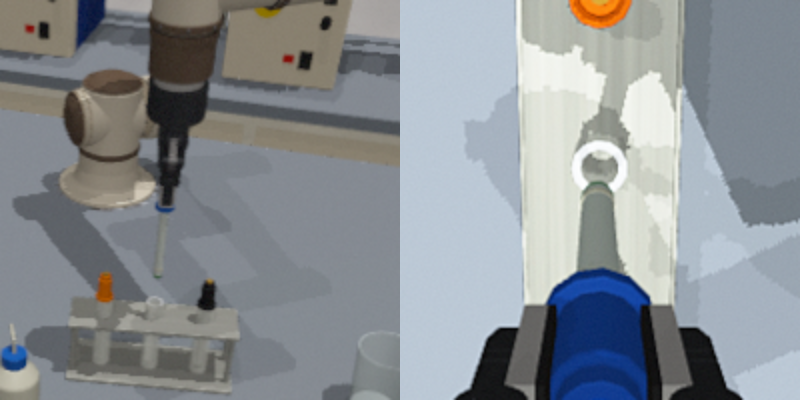

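The crops show the electrode hanging straight from the gripper: bulb end at scene (358,198) and wrist (279,192), as predicted. The tube below it is empty. Next I'll carry it over and tilt it sideways, with the head towards +y.

```bash
cat >> h.py <<'E'
k=np.sqrt(.5);RF=R.from_matrix(np.c_[np.cross([-1,0,0],[0,-k,-k]),[-1,0,0],[0,-k,-k]])
E
python3 - <<'E'
from h import *
z=RF.apply([0,0,1]);b=np.array([557,-258,104.]);go(b+[0,0,170]-294.5*z,RF);print(b-294.5*z)
mt=arm.camera_model('top')
for n,u,v,h in(('wash',270,150,190),('spout',287,177,200),('grn',295,153,115),('red',324,161,115)):print(n,onz(mt,u,v,h))
E
```

```text
travel [269.   42.9 -10.4] dr [-0.0893  0.7837  0.2075] rows 5.453057464979356 5.4402776064861875
[557.         -49.75705294 312.24294706]
wash [758.10228176  77.54319571 190.        ]
spout [673.30258387  13.57725218 200.        ]
grn [781.24291033  -2.15157464 115.        ]
red [ 764.75032725 -101.3237484   115.        ]
```

Emit:
move_arm --fingers '[12,12,12,12,12,12,12,12,12,12]' --travel '[[0,0,-15],[20,3,-40],[55,9,-50],[90,14,-50],[125,20,-45],[160,26,-35],[200,32,-25],[235,37,-15],[260,41,-10],[269,43,-10]]' --dr '[[0,0,0],[-0.0089,0.0784,0.0207],[-0.0179,0.1567,0.0415],[-0.0268,0.2351,0.0622],[-0.0357,0.3135,0.083],[-0.0491,0.431,0.1141],[-0.0625,0.5486,0.1452],[-0.0759,0.6661,0.1764],[-0.0848,0.7445,0.1971],[-0.0893,0.7837,0.2075]]'

```text
clock: 14.5
position: [556.3, -51.8, 477.2]
ee_rot: [0.653, -0.653, 0.269, 0.276]
contact_force: [0.5, -0.4, -1.0]
gripper_width: 17.9
grasp_force: 59.1
```

```bash
python3 - <<'E'
from h import *
s=arm.read_state();print(s['position'],s['ee_rot'],s['joints'],s['gripper_width'])
z=RF.apply([0,0,1]);b=np.array([557,-258,104.]);go(b+[0,0,60]-294.5*z,RF)
E
```

```text
[556.27221624 -51.84644032 477.15859346] [ 0.65273432 -0.65252676  0.2687407   0.27554522] [ 0.27071794  0.24130975 -0.35584338  0.77719539 -1.33708206 -0.60329395] 17.91066430069796
travel [-76.   -1.7  72.3] dr [ 0.0088 -0.0047  0.004 ] rows 2.0987794613467448 0.07158223070863606
```

Emit:
move_arm --fingers '[12,12,12,12,12,12,12]' --travel '[[-8,0,8],[-25,0,25],[-45,0,42],[-62,0,58],[-72,0,68],[-76,-1,72],[-76,-1,72]]' --dr '[[0,0,0],[0,0,0],[0,0,0],[0,0,0],[0,0,0],[0,0,0],[0,0,0]]'

```text
clock: 15.2
position: [557.9, -46.7, 375.0]
ee_rot: [0.654, -0.652, 0.27, 0.272]
contact_force: [0.5, 0.0, 0.5]
gripper_width: 18.0
grasp_force: 59.1
```

```bash
python3 - <<'E'
from h import *
import pickle
D={}
for n in('scene','top','wrist'):D[n]=snap(n,'f_'+n+'.png')
pickle.dump({n:D[n][1] for n in D},open('f.pkl','wb'))
s=arm.read_state();p=s['position'];r=R.from_quat(s['ee_rot']);b=p+r.apply([0,0,294.5]);print(p,s['ee_rot'],'bulb',b)
for n in D:print(n,proj(D[n][1],b),proj(D[n][1],[557,-258,124]))
C=[cv2.resize(D['scene'][0][120:240,150:270],(266,266)),cv2.resize(D['top'][0][180:280,310:410],(266,266)),cv2.resize(D['wrist'][0],(266,266))]
C=[cv2.resize(D['scene'][0][130:230,155:255],(400,400)),cv2.resize(D['wrist'][0],(400,300))]
C[1]=np.vstack([C[1],np.zeros((100,400,3),np.uint8)]);cv2.imwrite('pics/f1.png',np.hstack(C)[:,:,::-1])
E
```

```text
[557.99564757 -46.82990883 376.69396318] [ 0.65323288 -0.65295177  0.27085246  0.27125585] bulb [ 557.88535071 -255.36349386  168.74208954]
scene [211.65092548 173.19272613] [212.56916229 184.52676336]
top [367.85223614 224.49675036] [366.20324268 227.05103328]
wrist [277.27689827 199.17931364] [278.39839009 222.14000269]
```

View pics/f1.png

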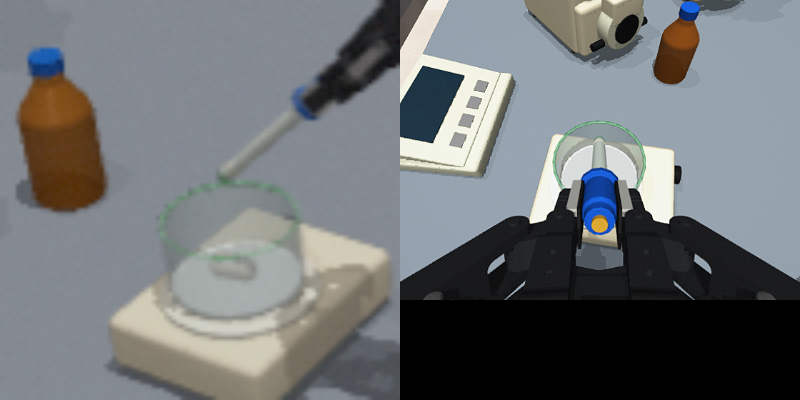

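The left crop (scene) shows the bulb at (211.5,173.7) and the rim centre at (212.4,185.2), both matching prediction within a pixel. In the right one (wrist), the electrode points into the dish. Now I'll lower it.

```bash
python3 - <<'E'
from h import *
z=RF.apply([0,0,1]);b=np.array([557,-258,104.]);go(b-294.5*z,RF)
E
```

```text
travel [-43.6   1.   47.6] dr [ 0.0004 -0.0014  0.0006] rows 1.2905026874547436 0.010406154629728805
```

Emit:
move_arm --fingers '[12,12,12,12,12,12,12,12,12,12]' --travel '[[-3,1,4],[-10,1,12],[-18,1,20],[-26,1,29],[-33,1,37],[-39,1,43],[-42,1,46],[-43.5,1,47.5],[-43.5,1,47.5],[-43.5,1,47.5]]' --dr '[[0,0,0],[0,0,0],[0,0,0],[0,0,0],[0,0,0],[0,0,0],[0,0,0],[0,0,0],[0,0,0],[0,0,0]]'

```text
clock: 16.35
position: [556.6, -49.9, 311.7]
ee_rot: [0.653, -0.653, 0.271, 0.272]
contact_force: [0.5, -0.1, -1.8]
gripper_width: 17.7
grasp_force: 59.1
```

```bash
python3 - <<'E'
from h import *
im,m=snap('scene','e.png')
s=arm.read_state();p=s['position'];r=R.from_quat(s['ee_rot']);b=p+r.apply([0,0,294.5]);print(p,s['ee_rot'],'bulb',b,s['joint_vel'],s['contact_force'])
z=RF.apply([0,0,1]);go(np.array([557,-258,104.])-294.5*z,RF);print(proj(m,b),proj(m,[557,-258,124]))
cv2.imwrite('pics/e1.png',cv2.resize(im[135:235,155:255],(600,600),interpolation=cv2.INTER_CUBIC)[:,:,::-1])
E
```

```text
[556.63357176 -49.88467139 311.75836712] [ 0.65327997 -0.65281217  0.27057136  0.27175852] bulb [ 556.25165294 -258.48884371  103.87762384] [ 0.00039919 -0.00175282 -0.0012003   0.00052053  0.00136259 -0.00082149] [-1.16494017  0.06656025 -0.90016205]
travel [ 0.3 -0.4 -0.4] dr [ 0.0013 -0.0017  0.0013] rows 0.012415697164881367 0.016702679589505328
[213.20682484 189.46731349] [212.56916229 184.52676336]
```

View pics/e1.png

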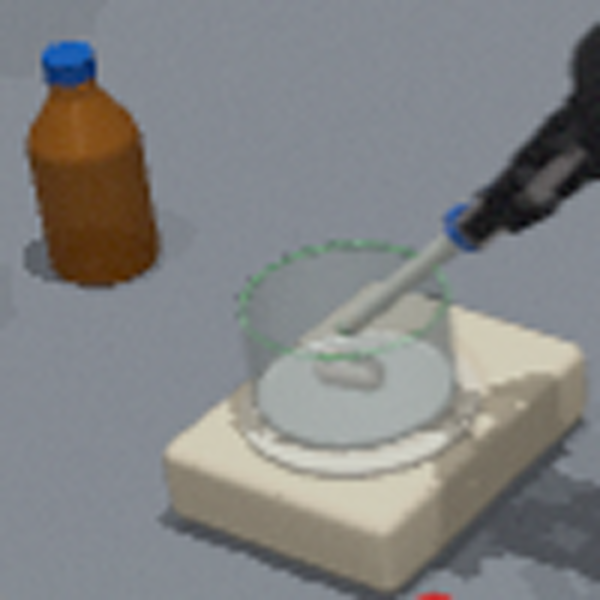

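The picture shows the bulb inside the dish at crop (346,330), near its middle and clear of the glass and of the bar below. The arm is still.

```bash
python3 -c "
from bench import arm
print(arm.job_done())"
```

```text
the job is handed in; nothing more can be done
None
```

The job is handed in: the stir bar lies on the dish bottom, and the pH electrode is held still at about 45° with its bulb within about 1 mm of the dish's measured centre and about 20 mm below the rim, clear of glass and bar in the last picture.

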